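# Hang the drying case's lift-off door back on its two hinge pins

## Robot

A 7-joint arm with a two-finger parallel gripper is mounted at the origin on a cart in front of the work surface, level with it; the furniture and walls round the work are solid. World frame = base frame: x ahead of the robot, y to its left, z up, the work surface at z = 0. Lengths are in m, angles in rad, forces in N, time in s.
With the tool pointing down it reaches from about 0.4 to 0.85 m from the base axis. Payload 4.5 kg.
Tool frame: the origin (TCP) lies on the centre line of the jaws, within the pads' length; the fingertips stand 8 mm ahead of it and the grasp point (between the pads) lies 11 mm behind it; z points along the fingers, x is the direction in which the jaws open and shut, and the axes are right-handed (so a half turn about z gives the same grasp; the last joint's range is limited). The gripper opens to 88 mm and grips with 3 to 60 N. Pads are 18 mm wide; open, the fingers measure 123 mm over their backs; the gripper's body (75 mm by 187 mm) begins 45 mm behind the grasp point.
Start: joints at [-1.185, 0.689, -0.195, 1.565, 0.157, 0.902, -0.215], TCP at [0.215, 0.587, 0.247] pointing down, gripper open.
Joint ranges: [-3.01, 3.01], [-0.46, 2.08], [-1.47, 1.51], [0.13, 2.56], [-1, 4.14], [0.04, 2.09], [-2.66, 2.66]. Speed limits (rad/s): [2.57, 2.57, 3.14, 3.14, 3.14, 3.14, 3.14].

## Interface

Orientations are given as a unit quaternion [x, y, z, w].
In Python, from plant import get_state, snapshot, finish_job, boxes_of, pinpoint gives the robot as it stands.
- The arm moves only by the shell command python3 -m creep 'ROWS' [FORCE]. ROWS is JSON, a list of rows, each an object with "hand": the finger opening in m, from 0 to 0.0881; "slide": the shift along the tool's x, y, z in m, a list of three; "turn": the turn about the tool's z in degrees. A call has 1 to 5 rows; each row shifts and turns the commanded pose from where the row before left it, along the tool's axes as they then stand; what a row does not reach is not made up. A row lasts 1/8 s, in which the tool goes at most 62.5 mm and 10.7 degrees, less where a joint would pass 70% of its speed; a pose out of reach is approached as far as the arm can. A call is refused whole if a number of a shift passes 0.0625 or a number of a turn 10.7, either way. A call with a gripper value outside its range is refused whole. The fingers move at their own pace and stop on an object; FORCE is the grip in N (left out, the last holds). Time passes only in rows, so rows that do not move let the fingers close. It gives the time, the measured TCP pose, the force and the opening at its end, in the units of the state.
- get_state(): the state, without advancing time (a new reading comes with each control period).
- snapshot(name): name is "scene" or "top"; returns a dict with "frame" (420x560x3 uint8, red, green, blue), "depth" (420x560 float32, m along the optical axis (not along the pixel's ray), 0 where there is no reading), "mtx" (3x3 intrinsics, pixels), "camera_from_world" (4x4, takes a point from world to camera coordinates). Camera axes: x right, y down, z forward; pixel columns grow to the right and rows downward; lengths in m; the calibration is good to about 2 mm. A picture is of the moment at which its call begins.
- finish_job(): hands the job in, once; it reports no verdict.
Trained networks look in a picture, given as the dict that the camera call returned (one of the last four; its "shot" number tells which), for a name from the list of things; names that differ only in an ending like _2 or _b are one class to them, and where a whole thing is asked for, a point or a joint stands for the part that bears it (a point fixed in the world has none). Each returns a list of dicts, best first, with "conf" (0 to 1); they miss things now and then, are a little off and sometimes report something else, mostly with a low value. They report only what shows in the picture. A call takes as long as a camera call.
- boxes_of(target, picture): "uv" ([column, row] in pixels, amid what is visible of it).
- pinpoint(target, picture): "uv" ([column, row] in pixels: a listed point, or the origin of a listed thing).
The state is a dict: "clock": time; "q": joint angles; "qd": joint speeds; "joint_torque": joint torques, N m; "tool_pos": TCP position; "eef_rot": TCP orientation; "contact_force": force on the tool from outside, world axes, zero at the start; "moment": the same for the moment, N m; "opening": opening from 0.0 (shut) to 1.0 (fully open).
Only numpy, scipy, OpenCV 4.12 (cv2) and the standard library are available. Lean on these libraries where they do the work, as an engineer would, in place of code of your own. Each camera call takes 0.05 s, during which the arm holds its last target.

## Task

The door of the little drying case was lifted off for washing and stands in the wooden rack. Lift it out, lower it gently onto the two hinge pins of the case, standing open, until both knuckles sit fully home, then swing it shut and let go, without forcing it and without disturbing the cast in the case or the other things on the worktop.

Things in the scene. Friction and masses are not known exactly. Their poses are not given: they have to be found in the camera images.
- case: Fixed grey drying case, 90 deep (x) x 122 wide (y) x 155 high; origin at centre of underside, front open, facing its -x. On its right front post (-y side) a steel leaf carries two upright pins 8 thick, edge barely broken, 13 tall, one above the other; each stands on a round seat; seat tops 34 and 110 above the worktop.
- slot_end (a point): Fixed on the case at (-59, -53, 34) in its frame, same axes: where the pins' axis would be, level with the lower seat, with the hinge leaf at the outer end of its screw slots. The leaf is clamped 2 to 14 mm inward of it (towards the case's +y); how far is not reported: see or feel for it. Along case x and in height the point is true. The leaf stays put under careful handling.
- door_centre (a point): Centre of the loose door's panel (86 wide, 10 thick, 120 high, 0.22-0.45 kg, grey, clear window). Pinch the top rail (32 high) across its thickness from above. Axes: x along the width, hinge edge to free edge; y out of the outer face (black knob, 15 proud, 33 along x, half-way up); z up. Starts upright in the rack's middle slot, lower edge 10 above the worktop.
- knuckle_foot (a point): On the door, same axes as door_centre, at (-55, +6, -48) from it: axis of the two steel knuckles (tubes 18 outside, bore 10, 20 long, open below) at the foot of the lower one; the upper one's foot is 76 higher. Level with slot_end when home (lower edge of the panel 22 above the worktop).
- free_edge (a point): On the door: middle of its free edge, 43 along x from door_centre; same axes. Standing open square, the door's x points along the case's -x and its outer face along the case's -y; shut, its x points along the case's +y and its outer face along the case's -x.
- rack: Fixed wooden rack, 80 x 76 x 40 high, origin at the centre of its underside; three slots 12 wide and 30 deep along its x; the door stands in the middle one with its hinge edge at the rack's +x end.
- cast_in: Loose plaster cast 60x73x28 mm standing in the drying case; leave alone. Origin at the centre of its underside.
- jar: Loose small jar with a green cap, 40 mm wide, 45 high, on the worktop; leave alone. Origin at the centre of its underside.
- wrench: Loose spanner 148x28x6 mm lying on the worktop; leave alone. Origin at the centre of its underside.
- cast_a: Loose yellow plaster cast 59x72x27 mm on the worktop; leave alone. Origin at the centre of its underside.

How it is judged:
By the outcome, as a careful person would: the job done as asked, in the order asked, and still so for the second after the job is handed in, with the robot touching nothing.
It also fails if it takes over 67 s, if anything falls off the work surface, if the arm or the gripper's body presses on something with over 40 N, if the wrist force passes 120 N, or if a joint passes its speed limit or range.

## Working session

There is one attempt and no reset: what is moved stays moved. The work goes in short steps, Python scripts to look and compute and a shell command to move; the robot and the scene stay as the last step left them, time stands still between calls to the robot, and variables do not carry over. Pictures are saved under pics/ and viewed, and the job is handed in when it is done.

```bash
ls; mkdir -p pics; cat > h.py <<'E'
import numpy as np, cv2
from plant import *
from scipy.spatial.transform import Rotation as R
def save(p,n,s=None):
    im=p["frame"][:,:,::-1].copy()
    if s: 
        r0,r1,c0,c1=s; im=im[r0:r1,c0:c1]; k=min(800/im.shape[1],600/im.shape[0]); im=cv2.resize(im,None,fx=k,fy=k,interpolation=cv2.INTER_CUBIC)
    cv2.imwrite(f"pics/{n}.png",im)
def world(p,uv,d=None,z=None):
    K=p["mtx"];T=np.linalg.inv(p["camera_from_world"])
    r=np.linalg.inv(K)@np.array([uv[0],uv[1],1.])
    if z is not None:
        o=T[:3,3];w=T[:3,:3]@r; return o+w*(z-o[2])/w[2]
    if d is None: d=p["depth"][int(round(uv[1])),int(round(uv[0]))]
    return (T@np.append(r*d,1))[:3]
def proj(p,X):
    c=p["camera_from_world"]@np.append(X,1); u=p["mtx"]@c[:3]; return u[:2]/u[2]
E
python3 - <<'E'
from h import *
s=get_state();print(s)
for n in("scene","top"):
    p=snapshot(n);save(p,n+"0");print(n,p["mtx"],p["camera_from_world"])
    for t in("case","slot_end","door_centre","knuckle_foot","free_edge","rack","cast_in","jar","wrench","cast_a"):
        for f in(boxes_of,pinpoint):
            try:
                r=f(t,p)
                for q in r[:2]: print(t,f.__name__,np.round(q["uv"],1),round(q["conf"],2),np.round(world(p,q["uv"]),3))
            except Exception as e: print(t,f.__name__,e)
E
```

```text
pics
{'clock': 0.0, 'q': array([-1.18518584,  0.68996964, -0.19454236,  1.56634151,  0.15732045,
        0.90248223, -0.21509019]), 'qd': array([-0.00047785, -0.00052158,  0.00183465,  0.00036015,  0.00147573,
       -0.00044987, -0.00041092]), 'joint_torque': array([-4.43881186e-05, -5.27575636e+01, -1.26675915e+00, -1.53437912e+01,
       -5.25832549e-02,  6.35696109e-03,  1.62667884e-04]), 'tool_pos': array([0.21519807, 0.58613226, 0.24592036]), 'eef_rot': array([ 8.19901291e-01,  5.72504199e-01, -7.01434052e-04,  5.67923908e-04]), 'contact_force': array([ 0.18165699, -0.10579916,  0.07161789]), 'moment': array([ 0.01448107,  0.00665583, -0.00148055]), 'opening': 0.9987040138238181}
scene [[400.74878624   0.         286.69397333]
 [  0.         400.74878624 211.3001669 ]
 [  0.           0.           1.        ]] [[ 0.49585829 -0.86817794 -0.01978924 -0.21820602]
 [-0.52828839 -0.28348801 -0.80034113  0.30793988]
 [ 0.6892285   0.40731021 -0.59921821  0.77606916]
 [ 0.          0.          0.          1.        ]]
case call [224.7 177.3] 0.78 [0.523 0.259 0.075]
case call [379.4 2
[... 1890 characters left out ...]
5.3] 0.55 [ 0.509  0.026 -0.005]
free_edge call [273.5 195.1] 0.83 [0.452 0.041 0.134]
free_edge call [266.7 216.8] 0.86 [0.407 0.06  0.066]
rack call [277.3 207.8] 0.57 [0.439 0.033 0.021]
rack call [273.8 204.3] 0.96 [0.447 0.042 0.029]
cast_in call [203.  199.5] 0.44 [0.459 0.237 0.028]
jar call [172.9 236.6] 0.72 [0.355 0.309 0.045]
jar call [178.2 235. ] 0.59 [0.36  0.296 0.041]
jar call [201.4 190.9] 0.17 [0.457 0.215 0.153]
wrench call [351.5 233.5] 0.84 [ 0.371 -0.173  0.004]
wrench call [349.3 236.4] 0.78 [ 0.364 -0.168 -0.002]
cast_a call [386.5 226.5] 0.8 [ 0.39  -0.267  0.02 ]
cast_a call [386.1 227.6] 0.67 [ 0.387 -0.267  0.016]
cast_a call [227.3 197.3] 0.53 [0.451 0.159 0.103]
```

```bash
python3 - <<'E'
import h
from h import *
p=snapshot("scene");save(p,"s1",(90,300,140,420));save(p,"s0")
p=snapshot("top");save(p,"t1",(120,300,130,370))
E
```

```text
(no output)
```

View pics/s1.png

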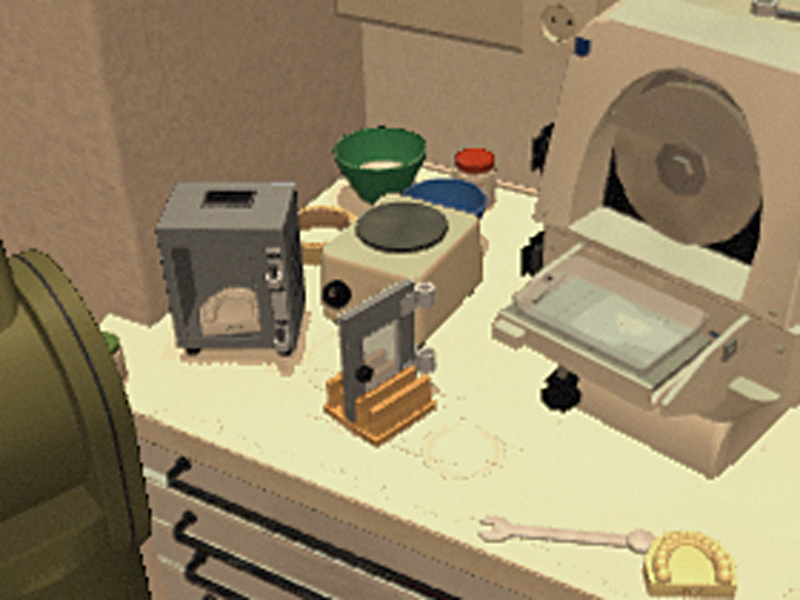

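View pics/t1.png

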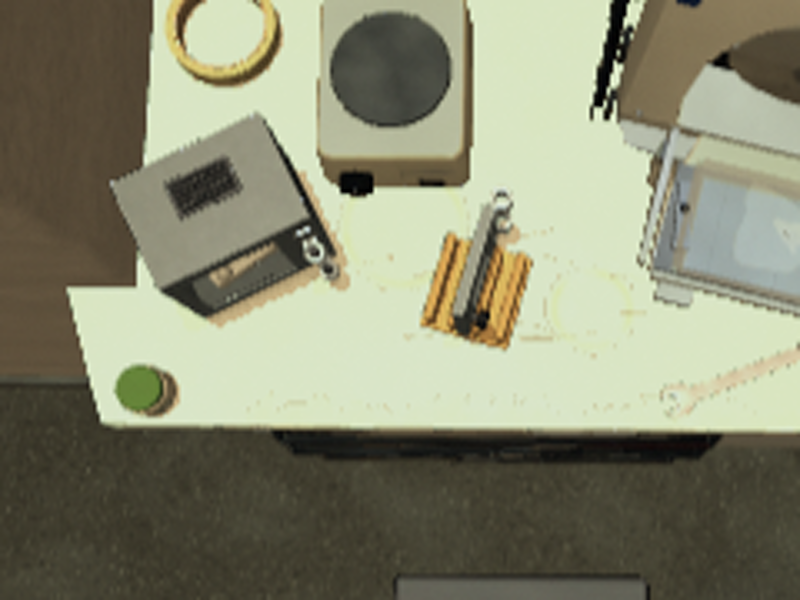

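View pics/s0.png

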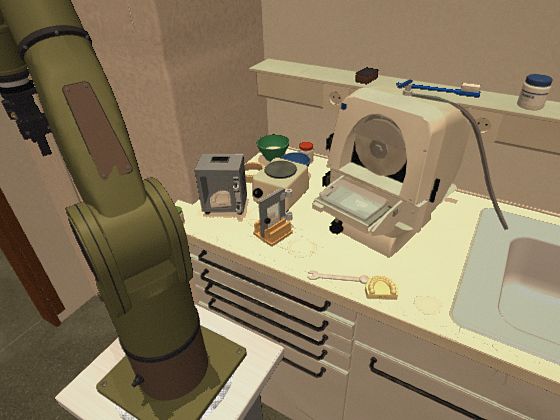

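View pics/top0.png

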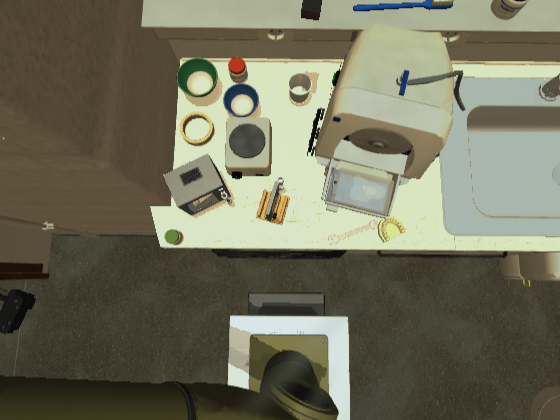

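The crops show the case facing the robot and to the right. Its two pins are at about top-crop (315,245) and (330,268). The door stands in the rack with its knuckles at the far end and its knob on the right. Next I'll measure poses from the depth images.

```bash
cat >> h.py <<'E'
def cloud(p):
    d=p["depth"];v,u=np.mgrid[0:d.shape[0],0:d.shape[1]]
    r=np.stack([u,v,np.ones_like(u)],-1)@np.linalg.inv(p["mtx"]).T*d[...,None]
    T=np.linalg.inv(p["camera_from_world"]); w=r@T[:3,:3].T+T[:3,3]; w[d==0]=np.nan; return w
E
python3 - <<'E'
from h import *
np.set_printoptions(precision=4,suppress=True,linewidth=160)
for n in("scene","top"):
    p=snapshot(n);w=cloud(p).reshape(-1,3)
    def sel(x0,x1,y0,y1,z0,z1):
        m=(w[:,0]>x0)&(w[:,0]<x1)&(w[:,1]>y0)&(w[:,1]<y1)&(w[:,2]>z0)&(w[:,2]<z1);return w[m]
    c=sel(.38,.62,.1,.34,.146,.164)
    print(n,"casetop",len(c),c.mean(0),cv2.minAreaRect(c[:,:2].astype(np.float32)))
    t=sel(.38,.55,-.03,.11,.123,.138)
    print("door top",len(t),t.mean(0),cv2.minAreaRect(t[:,:2].astype(np.float32)))
    t=sel(.34,.55,-.04,.12,.032,.046)
    print("rack top",len(t),t.mean(0),cv2.minAreaRect(t[:,:2].astype(np.float32)))
    t=sel(.3,.6,-.04,.12,.005,.2); print("zmax",np.nanmax(t[:,2]))
    t=sel(.2,.9,.1,.9,.25,1.5); 
    h,xe,ye=np.histogram2d(t[:,0],t[:,1],bins=[np.arange(.2,.91,.1),np.arange(.1,.91,.1)]);print(h.astype(int))
    t=sel(.2,.9,.25,.45,.2,1.5);print("pillar ymin",np.nanmin(t[:,1]) if len(t) else 0, np.nanmin(t[:,0])if len(t) else 0)
    t=sel(.42,.5,.13,.19,.02,.16)
    for z0 in np.arange(.02,.15,.01):
        k=t[(t[:,2]>=z0)&(t[:,2]<z0+.01)]
        if len(k):print(round(z0,2),len(k),k.mean(0),k.min(0),k.max(0))
E
```

```text
scene casetop 828 [0.4784 0.2343 0.1541] ((0.5283305644989014, 0.27273595333099365), (0.22489286959171295, 0.13202255964279175), 36.53632354736328)
door top 124 [0.4436 0.0447 0.128 ] ((0.44484230875968933, 0.04534394294023514), (0.012164520099759102, 0.08514069765806198), 72.76447296142578)
rack top 343 [0.4469 0.0368 0.0383] ((0.4724178910255432, 0.03850544989109039), (0.07065626233816147, 0.1425040066242218), 76.1250228881836)
zmax 0.13261950591525817
[[   0    0    0   58 1523  162    0    0]
 [   0    0    0    0    0    0    0    0]
 [   0    0 3814 3186 2416  161    0    0]
 [   0    0 3046    0    0    0    0    0]
 [   0    0 2382    0    0    0    0    0]
 [ 148  129 1899    0    0    0    0    0]
 [1633 1460 1667    0    0    0    0    0]]
pillar ymin 0.25005146625491564 0.44483846032317276
0.02 26 [0.4622 0.1726 0.0257] [0.446  0.1582 0.0211] [0.4839 0.19   0.0291]
0.03 47 [0.4638 0.1716 0.0348] [0.4448 0.1573 0.03  ] [0.4928 0.1895 0.0396]
0.04 41 [0.4657 0.1742 0.0452] [0.449  0.1637 0.0403] [0.4968 0.1899 0.0499]
0.05 35 [0.4686 0.1752 0.0551] [0.4598 0.1659 0.0504] [0
[... 1821 characters left out ...]
892 0.0577]
0.06 6 [0.4673 0.1764 0.0644] [0.4615 0.1643 0.0614] [0.4739 0.1894 0.0681]
0.07 11 [0.4763 0.1753 0.0742] [0.4627 0.1647 0.0704] [0.498  0.1882 0.0782]
0.08 5 [0.4673 0.1769 0.0851] [0.4631 0.1659 0.0809] [0.4738 0.1863 0.0885]
0.09 8 [0.4706 0.1774 0.0956] [0.4605 0.1648 0.0924] [0.4988 0.1892 0.0996]
0.1 35 [0.4621 0.1697 0.1069] [0.4493 0.1598 0.1001] [0.498  0.1877 0.11  ]
0.11 24 [0.4629 0.1718 0.1134] [0.4501 0.1616 0.11  ] [0.4869 0.1887 0.1195]
0.12 19 [0.4626 0.1725 0.1251] [0.4533 0.165  0.1202] [0.4734 0.1868 0.1298]
0.13 20 [0.4672 0.1752 0.1349] [0.46   0.1646 0.1305] [0.4748 0.1899 0.1388]
0.14 19 [0.4731 0.1756 0.1438] [0.4618 0.1647 0.1401] [0.4976 0.1894 0.1492]
```

```bash
python3 - <<'E'
from h import *
np.set_printoptions(precision=4,suppress=True,linewidth=160)
th=np.radians(27.1);C=np.array([.486,.2389]);A=np.array([[np.cos(th),-np.sin(th)],[np.sin(th),np.cos(th)]])
for n,s in(("scene",(140,230,190,270)),("top",(165,225,170,250))):
    p=snapshot(n);save(p,n+"z",s)
    r0,r1,c0,c1=s;im=p["frame"][r0:r1,c0:c1,::-1];k=min(800/im.shape[1],600/im.shape[0]);im=cv2.resize(im,None,fx=k,fy=k,interpolation=cv2.INTER_CUBIC)
    def P(c,z):
        q=proj(p,np.append(C+A@np.array(c),z)); return tuple(int(round(a)) for a in ((q-[c0,r0]+.5)*k-.5))
    for z in(0,.155):
        q=[P(c,z) for c in((-.045,-.061),(-.045,.061),(.045,.061),(.045,-.061))]
        cv2.polylines(im,[np.array(q)],True,(0,255,0),1)
    for d,col in((2,(0,0,255)),(6,(255,0,0)),(10,(0,255,255)),(14,(255,0,255))):
        for z in(.034,.110):
            cv2.line(im,P((-.059,-.053+d/1e3),z),P((-.059,-.053+d/1e3),z+.013),col,1)
    cv2.imwrite(f"pics/{n}ov.png",im)
    w=cloud(p)[r0:r1,c0:c1].reshape(-1,3); cc=(w[:,:2]-C)@A
    for z0,z1 in((.026,.036),(.036,.048),(.1,.112),(.112,.125)):
        m=(w[:,2]>z0)&(w[:,2]<z1)&(cc[:,0]<-.049)&(cc[:,0]>-.075)&(abs(cc[:,1]+.045)<.03)
        q=cc[m]*1e3; print(n,z0,len(q));
        print(np.array(sorted(q.round(1).tolist())).T)
E
```

```text
scene 0.026 24
[[-71.9 -69.4 -68.3 -67.9 -67.6 -67.1 -67.  -66.9 -65.7 -65.3 -65.2 -65.1 -65.  -64.9 -63.7 -63.5 -61.6 -61.2 -61.1 -60.6 -57.9 -53.9 -53.2 -50.4]
 [-51.  -48.  -50.9 -53.7 -53.3 -45.  -47.8 -44.6 -50.7 -53.5 -47.7 -49.9 -44.8 -56.2 -55.7 -47.7 -55.9 -50.1 -44.3 -52.8 -44.  -54.6 -54.8 -56.8]]
scene 0.036 16
[[-64.4 -63.8 -62.2 -61.9 -61.3 -60.6 -60.4 -60.4 -60.3 -59.7 -51.6 -51.3 -50.7 -49.8 -49.1 -49. ]
 [-48.2 -48.8 -50.9 -53.4 -51.1 -53.5 -50.2 -47.7 -48.3 -51.1 -54.8 -51.8 -52.7 -40.3 -54.9 -52. ]]
scene 0.1 28
[[-69.7 -69.5 -69.3 -69.1 -67.7 -66.7 -65.7 -64.9 -64.7 -64.5 -64.2 -64.1 -64.1 -63.8 -63.7 -63.2 -63.2 -62.5 -62.4 -61.6 -61.5 -61.1 -59.9 -59.7 -56.  -51.2
  -49.3 -49. ]
 [-50.  -46.9 -50.2 -52.6 -52.  -52.4 -54.9 -46.5 -54.1 -46.1 -48.5 -54.3 -49.4 -42.9 -43.5 -57.1 -43.1 -54.6 -56.7 -43.4 -51.6 -54.6 -56.8 -57.  -42.5 -52.8
  -58.3 -38.5]]
scene 0.112 21
[[-65.3 -65.  -64.1 -64.1 -63.7 -63.3 -63.3 -62.9 -62.8 -62.2 -61.4 -59.6 -59.1 -58.8 -55.2 -52.3 -49.8 -49.8 -49.7 -49.6 -49. ]
 [-50.3 -47.5 -49.7 -48.  -50.6 -52.9 -47.5 -50.1 -52.5 -46.6 -51.9 -52.
[... 303 characters left out ...]
 -46.7 -52.8 -50.3 -56.3 -47.9 -53.9]]
top 0.036 10
[[-63.8 -62.4 -61.8 -61.2 -60.7 -60.3 -59.3 -58.6 -56.5 -56.3]
 [-48.2 -45.8 -49.5 -53.2 -51.  -47.  -48.5 -52.2 -49.6 -45.7]]
top 0.1 29
[[-66.2 -66.1 -65.9 -65.3 -64.5 -64.3 -64.  -63.4 -63.1 -63.1 -62.9 -62.1 -62.  -62.  -60.6 -59.5 -59.5 -59.1 -56.6 -55.6 -55.6 -53.4 -53.4 -51.6 -51.5 -51.4
  -50.6 -50.5 -49.4]
 [-49.  -54.7 -46.9 -52.4 -50.2 -55.9 -53.7 -48.  -57.1 -44.3 -51.5 -43.6 -54.9 -45.6 -46.9 -58.1 -44.7 -55.9 -45.7 -54.7 -43.4 -55.9 -44.5 -45.8 -53.4 -51.4
  -54.8 -49.1 -52.5]]
top 0.112 11
[[-62.5 -62.5 -61.8 -61.7 -60.3 -59.9 -59.2 -58.4 -57.9 -57.1 -55.4]
 [-50.9 -49.4 -48.8 -52.8 -54.  -51.9 -49.8 -47.6 -57.2 -52.9 -48.6]]
```

View pics/sceneov.png

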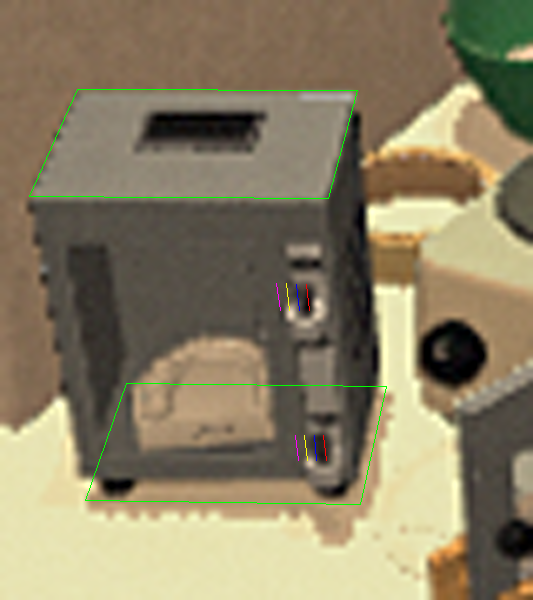

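View pics/topov.png

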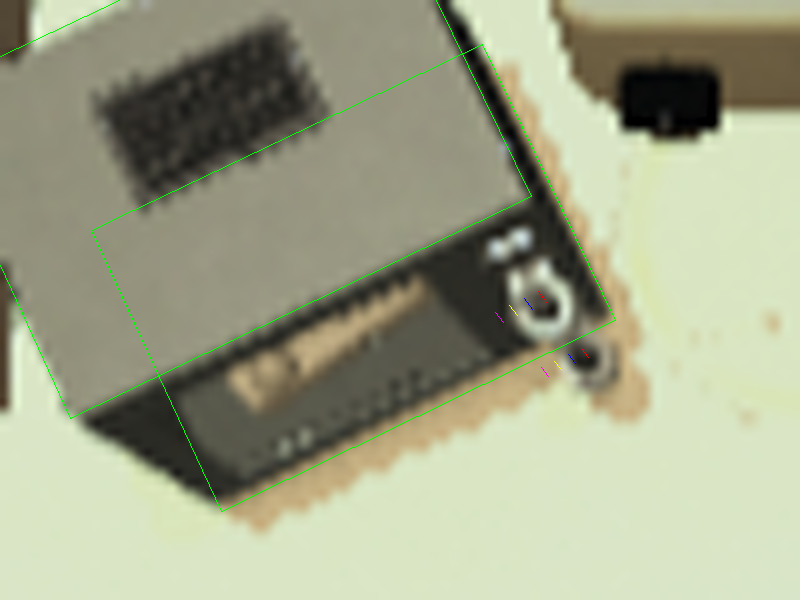

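View pics/scenez.png

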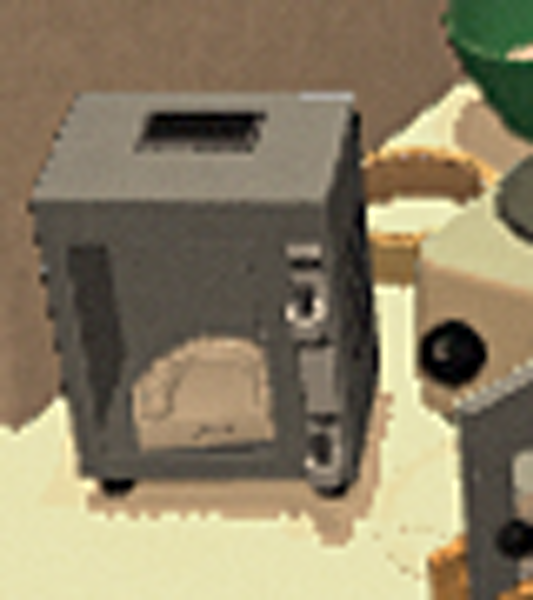

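View pics/topz.png

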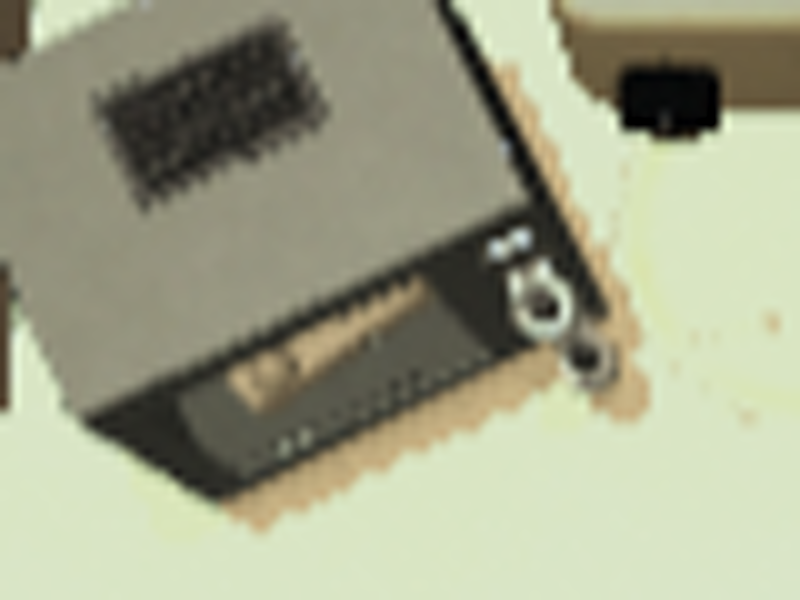

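Both views put the pin axis at about (-59, -50.5) in the case frame. That is roughly 2.5 mm inward, or world (0.4565, 0.167). The door centre is about (0.447, 0.0455), with its x axis at about 165°. I'll now approach the door, keeping clear of the pillar.

```bash
python3 -m creep '[{"hand":0.088,"slide":[-0.043,0.031,0],"turn":0},{"hand":0.088,"slide":[-0.043,0.031,0],"turn":0},{"hand":0.088,"slide":[-0.043,0.031,0],"turn":0},{"hand":0.088,"slide":[-0.043,0.031,0],"turn":0},{"hand":0.088,"slide":[-0.043,0.031,0],"turn":-5}]' 40
```

```text
clock: 3.02
tool_pos: [0.2873, 0.3301, 0.247]
eef_rot: [0.793, 0.609, 0.001, 0.0]
contact_force: [1.2, 0.2, -0.9]
opening: 0.995
```

```bash
python3 -m creep '[{"hand":0.088,"slide":[-0.039,0.038,0],"turn":0},{"hand":0.088,"slide":[-0.039,0.038,0],"turn":0},{"hand":0.088,"slide":[-0.039,0.038,0],"turn":0},{"hand":0.088,"slide":[-0.039,0.038,0],"turn":0},{"hand":0.088,"slide":[-0.039,0.038,0],"turn":0}]'; python3 -m creep '[{"hand":0.088,"slide":[0,0,0],"turn":0}]'
```

```text
clock: 3.65
tool_pos: [0.4202, 0.0922, 0.247]
eef_rot: [0.794, 0.608, 0.001, 0.0]
contact_force: [0.4, 0.6, 0.6]
opening: 1.003
clock: 3.78
tool_pos: [0.421, 0.0892, 0.2467]
eef_rot: [0.797, 0.604, -0.0, 0.001]
contact_force: [-0.4, 0.9, 0.5]
opening: 0.999
```

```bash
python3 -m creep '[{"hand":0.088,"slide":[-0.035,0.037,0.02],"turn":0},{"hand":0.088,"slide":[0,0,0.04],"turn":0},{"hand":0.088,"slide":[0,0,0.02],"turn":0},{"hand":0.088,"slide":[0,0,0],"turn":0}]'
python3 - <<'E'
from h import *
s=get_state();print(s["tool_pos"],s["clock"],np.degrees(R.from_quat(s["eef_rot"]).as_matrix()[:,0]))
p=snapshot("scene");save(p,"s2",(130,270,190,370))
E
```

```text
clock: 4.28
tool_pos: [0.4447, 0.0512, 0.1658]
eef_rot: [0.794, 0.608, -0.001, -0.001]
contact_force: [-0.4, 0.1, 0.2]
opening: 0.995
[0.44474196 0.05116546 0.16582035] 4.275 [ 1.48751579e+01  5.53311323e+01 -4.26656892e-02]
```

View pics/s2.png

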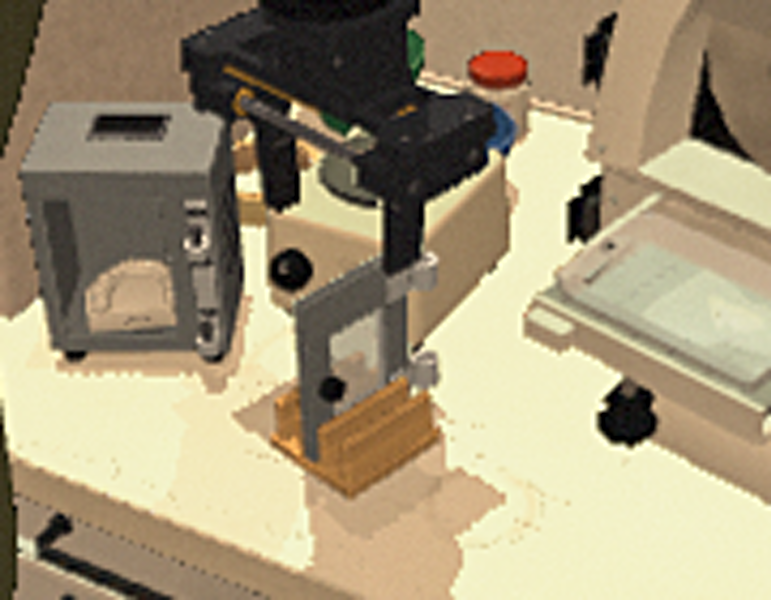

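Scene crop: the open jaws straddle the top rail, and the door edge is at about (340,275). I'll wait for the arm to settle, then descend.

```bash
python3 -m creep '[{"hand":0.088,"slide":[-0.002,0.002,0.02],"turn":0},{"hand":0.088,"slide":[0,0,0],"turn":0},{"hand":0.088,"slide":[0,0,0],"turn":0}]'
python3 - <<'E'
from h import *
s=get_state();print(s["tool_pos"],s["clock"],R.from_quat(s["eef_rot"]).as_matrix()[:,0])
E
```

```text
clock: 4.7
tool_pos: [0.4476, 0.0482, 0.1477]
eef_rot: [0.794, 0.608, 0.001, 0.0]
contact_force: [-1.1, -0.5, -0.2]
opening: 0.996
[0.44758312 0.04822182 0.1476907 ] 4.7 [2.60938038e-01 9.65355164e-01 8.64437968e-04]
```

```bash
python3 -m creep '[{"hand":0.088,"slide":[-0.0025,0.0005,0.022],"turn":0},{"hand":0.06,"slide":[0,0,0.021],"turn":0},{"hand":0.03,"slide":[0,0,0],"turn":0},{"hand":0.02,"slide":[0,0,0],"turn":0},{"hand":0.02,"slide":[0,0,0],"turn":0}]' 40
python3 - <<'E'
from h import *
for i in range(1):
  s=get_state();print(s["tool_pos"],s["opening"]*88,R.from_quat(s["eef_rot"]).as_matrix()[:,0])
p=snapshot("top");save(p,"t3",(130,250,200,360))
E
```

```text
clock: 5.32
tool_pos: [0.4475, 0.0453, 0.1046]
eef_rot: [0.794, 0.608, 0.001, 0.0]
contact_force: [-0.0, 0.6, -0.4]
opening: 0.569
[0.44753364 0.04528989 0.10463344] 50.075446406752405 [2.61561891e-01 9.65186262e-01 9.25477170e-04]
```

View pics/t3.png

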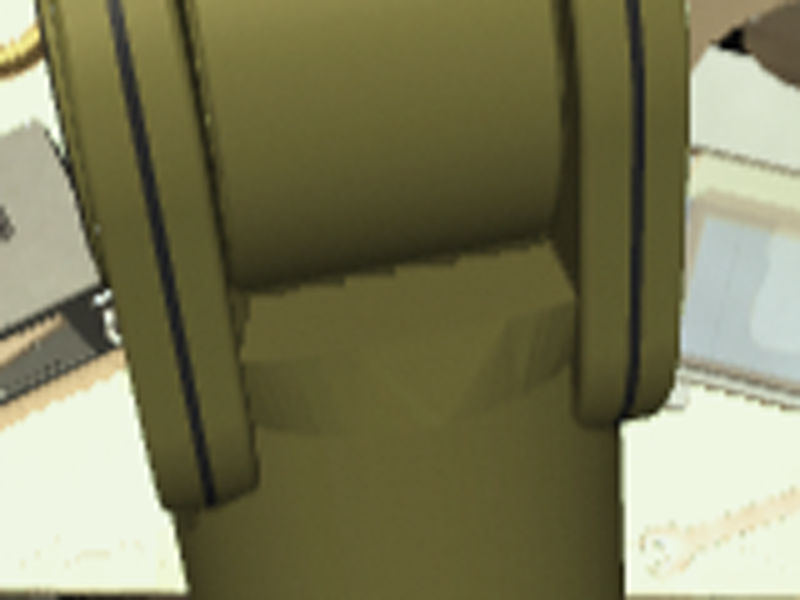

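The arm hides the door from the top camera. The fingers are at 50 mm and still closing, so I'll continue with commands close to the door's thickness.

```bash
python3 -m creep '[{"hand":0.014,"slide":[0,0,0],"turn":0},{"hand":0.014,"slide":[0,0,0],"turn":0},{"hand":0.008,"slide":[0,0,0],"turn":0},{"hand":0.0,"slide":[0,0,0],"turn":0},{"hand":0.0,"slide":[0,0,0],"turn":0}]' 25
python3 - <<'E'
from h import *
s=get_state();print(s["tool_pos"],s["opening"]*88,R.from_quat(s["eef_rot"]).as_matrix()[:,0])
E
python3 -m creep '[{"hand":0.0,"slide":[0,0,0],"turn":0},{"hand":0.0,"slide":[0,0,0],"turn":0}]' 50
```

```text
clock: 6.0
tool_pos: [0.447, 0.0453, 0.1037]
eef_rot: [0.794, 0.608, 0.0, -0.0]
contact_force: [0.6, 1.4, 0.2]
opening: 0.11
[0.44702645 0.04530184 0.10368855] 9.679763773301305 [2.61245271e-01 9.65272419e-01 2.55722480e-04]
clock: 6.25
tool_pos: [0.447, 0.0453, 0.1037]
eef_rot: [0.794, 0.608, 0.0, -0.0]
contact_force: [-0.7, 0.8, -0.8]
opening: 0.107
```

```bash
python3 -m creep '[{"hand":0.0,"slide":[0,0,-0.005],"turn":0},{"hand":0.0,"slide":[0,0,-0.015],"turn":0},{"hand":0.0,"slide":[0,0,-0.02],"turn":0},{"hand":0.0,"slide":[0,0,-0.02],"turn":0},{"hand":0.0,"slide":[0,0,0],"turn":0}]'
python3 - <<'E'
from h import *
s=get_state();print(s["tool_pos"],s["opening"]*88,R.from_quat(s["eef_rot"]).as_matrix()[:,0],s["contact_force"],s["moment"])
p=snapshot("scene");save(p,"s4",(130,270,190,370))
E
```

```text
clock: 6.88
tool_pos: [0.4475, 0.045, 0.1647]
eef_rot: [0.794, 0.607, 0.001, 0.0]
contact_force: [0.4, -0.9, -3.0]
opening: 0.11
[0.44747807 0.04503345 0.16466353] 9.703313956701779 [0.26195886 0.9650785  0.00102731] [ 0.37865723 -0.89166536 -2.99479088] [-0.02363755  0.0291837  -0.01563121]
```

View pics/s4.png

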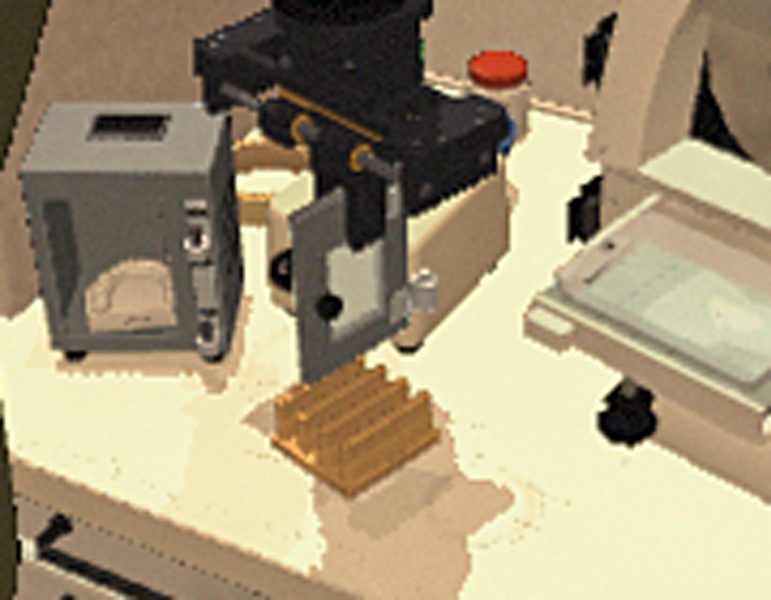

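The door is clear of the rack. I'll check its position in the hand against the expected knuckle position.

```bash
python3 - <<'E'
from h import *
np.set_printoptions(precision=4,suppress=True,linewidth=160)
s=get_state();t=s["tool_pos"];ax=R.from_quat(s["eef_rot"]).as_matrix()[:,0]
yd=-ax[:2]/np.linalg.norm(ax[:2]);xd=np.array([yd[1],-yd[0]]);D=np.c_[xd,yd]
print(xd)
p=snapshot("scene");w=cloud(p).reshape(-1,3);l=(w[:,:2]-t[:2])@D*1e3;z=(w[:,2]-t[2]+.0337)*1e3
m=(abs(l[:,0])<75)&(abs(l[:,1])<30)&(abs(z)<70)
L=np.c_[l,z][m]
q=L[(abs(L[:,0])<40)&(L[:,2]<25)&(abs(L[:,1])<10)];print("panel outer y",len(q),np.median(q[:,1]),"x range",np.percentile(q[:,0],[0,1,99,100]),"z",np.percentile(q[:,2],[0,1,99]))
A=np.c_[q[:,0],q[:,2],np.ones(len(q))];print("plane fit y=ax+bz+c",np.linalg.lstsq(A,q[:,1],rcond=None)[0])
q=L[(L[:,0]<-46)];print("knuckle",len(q));print(q[np.argsort(q[:,2])].round(1)[::1].T)
for tt in("knuckle_foot","door_centre","free_edge"):
    for r in pinpoint(tt,p)[:2]:print(tt,r["uv"],r["conf"])
for nm,c,zz in(("kf",(-.055,.006),-.048),("dc",(0,0),0),("fe",(.043,0),0)):
    print(nm,proj(p,np.append(t[:2]+D@np.array(c),t[2]-.0337+zz)))
E
```

```text
[-0.9651  0.2619]
panel outer y 569 3.7827022368553473 x range [-39.9735 -38.8935  39.2081  39.9536] z [-59.6093 -58.6529  24.2092]
plane fit y=ax+bz+c [-0.0052 -0.0156  3.3793]
knuckle 46
[[-46.6 -54.8 -52.6 -46.6 -49.9 -46.9 -54.2 -46.1 -49.1 -50.6 -55.  -49.4 -50.7 -46.5 -50.9 -52.6 -54.4 -56.9 -47.3 -58.2 -56.  -46.8 -50.4 -59.3 -46.9 -55.9
  -50.4 -51.1 -48.9 -53.5 -54.7 -55.  -54.8 -57.9 -47.3 -57.4 -48.5 -51.  -55.3 -59.6 -61.3 -57.9 -53.9 -47.2 -57.3 -47.7]
 [  3.4  14.2  12.6   7.2  11.5  10.8  14.9   7.9  12.4  14.8  14.1  12.2  14.7  11.4  10.8  12.9  14.9  12.4  10.7   3.6   2.    7.4  11.3   2.6   3.6  13.4
   15.1  10.7   9.1   0.8  -4.1   3.1  10.8   7.8   3.3   0.8  -1.7  14.6  14.1   6.1   8.2  11.5   0.5   7.1   4.7   3. ]
 [-48.8 -47.8 -47.5 -47.  -46.6 -45.4 -43.9 -43.  -42.4 -42.  -41.4 -39.4 -38.8 -38.3 -37.6 -37.5 -37.4 -36.6 -35.8 -34.9 -34.6 -33.9 -33.8 -32.7 -32.5 -32.4
  -32.  -31.2 -30.9 -30.7 -30.3 -30.3 -29.8 -29.6 -29.6 -29.4 -29.3 -29.3 -28.5 -28.  -27.9 -27.8 -27.8 -27.8 -27.5 -26.7]]
knuckle_foot [289.5, 200.8] 0.85
door_centre [270.0, 195.0] 0.79
free_edge [256.8, 200.8] 0.72
kf [288.8733 200.8215]
dc [271.7716 193.6259]
fe [259.2544 200.7046]
```

```bash
python3 -m creep '[{"hand":0.0,"slide":[0.018,-0.021,0],"turn":0},{"hand":0.0,"slide":[0.018,-0.021,0],"turn":0},{"hand":0.0,"slide":[0.018,-0.021,0],"turn":0},{"hand":0.0,"slide":[0.018,-0.021,0],"turn":0},{"hand":0.0,"slide":[0,0,0],"turn":-8}]'
python3 -m creep '[{"hand":0.0,"slide":[0,0,0],"turn":-9},{"hand":0.0,"slide":[0,0,0],"turn":-9},{"hand":0.0,"slide":[0,0,0],"turn":-9},{"hand":0.0,"slide":[0,0,0],"turn":-7.3},{"hand":0.0,"slide":[0,0,0],"turn":0}]'
cat >> h.py <<'E'
def door(p,s,off=.0337):
    t=s["tool_pos"];ax=R.from_quat(s["eef_rot"]).as_matrix()[:,0]
    yd=-ax[:2]/np.linalg.norm(ax[:2]);xd=np.array([yd[1],-yd[0]]);D=np.c_[xd,yd]
    kf=t[:2]+D@np.array([-.055,.006]); return t,xd,yd,kf,t[2]-off-.048
def st():
    s=get_state();t,xd,yd,kf,kz=door(None,s)
    print("tcp",t.round(4),"jaw",np.degrees(np.arctan2(-yd[1],-yd[0])).round(2),"knuckle",kf.round(4),"kz",round(kz,4),"F",s["contact_force"].round(1),"M",s["moment"].round(2),"op",(s["opening"]*88).round(2),"t",round(s["clock"],2))
    return s
E
python3 - <<'E'
from h import *
s=st()
p=snapshot("scene");save(p,"s5",(130,250,170,330))
E
```

```text
clock: 7.75
tool_pos: [0.3832, 0.1387, 0.1632]
eef_rot: [0.747, 0.665, -0.001, -0.001]
contact_force: [-0.4, -0.7, -2.4]
opening: 0.109
clock: 8.38
tool_pos: [0.3845, 0.1365, 0.1632]
eef_rot: [0.522, 0.853, -0.0, -0.001]
contact_force: [0.3, -0.2, -2.9]
opening: 0.108Traceback (most recent call last):
  File "<stdin>", line 2, in <module>
  File "h.py", line 28, in st
    print("tcp",t.round(4),"jaw",np.degrees(np.arctan2(-yd[1],-yd[0])).round(2),"knuckle",kf.round(4),"kz",round(kz,4),"F",s["contact_force"].round(1),"M",s["moment"].round(2),"op",(s["opening"]*88).round(2),"t",round(s["clock"],2))
                                                                                                                                                                                     ^^^^^^^^^^^^^^^^^^^^^^^
AttributeError: 'float' object has no attribute 'round'
```

```bash
sed -i 's/(s\["opening"\]\*88).round(2)/round(float(s["opening"])*88,2)/' h.py
python3 - <<'E'
from h import *
s=st()
p=snapshot("scene");save(p,"s5",(130,250,170,330))
E
```

```text
tcp [0.3845 0.1365 0.1632] jaw 117.07 knuckle [0.4362 0.1562] kz 0.0815 F [ 0.3 -0.2 -2.9] M [ 0.04  0.04 -0.02] op 9.48 t 8.38
```

View pics/s5.png

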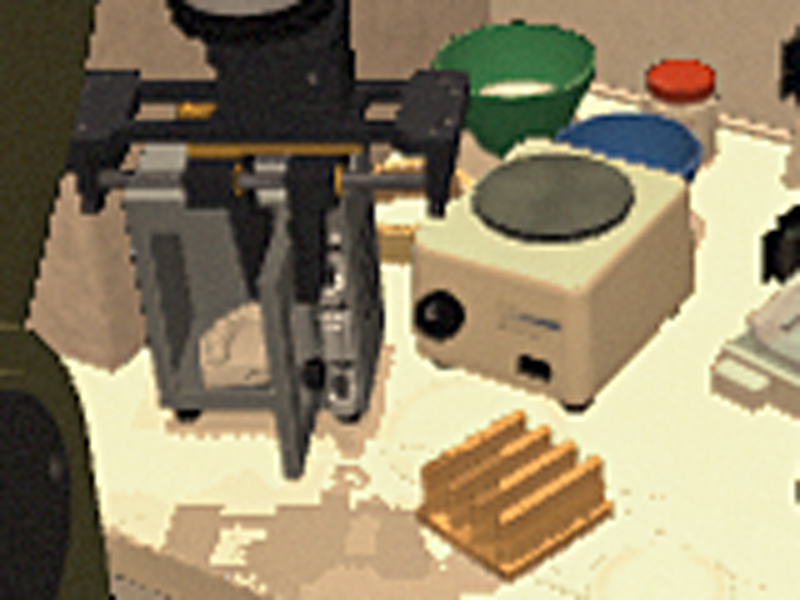

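Scene crop: the door hangs upright with its knuckles facing the hinge leaf. Next I'll lower it until the feet are about 8 mm above the pin tops, then slide in.

```bash
python3 -m creep '[{"hand":0.0,"slide":[0,0,0.013],"turn":0},{"hand":0.0,"slide":[0,0,0.013],"turn":0},{"hand":0.0,"slide":[0,0.011,0],"turn":0},{"hand":0.0,"slide":[0,0.011,0],"turn":0},{"hand":0.0,"slide":[0,0.001,0],"turn":0}]'
python3 -m creep '[{"hand":0.0,"slide":[0,0,0],"turn":0}]'
python3 - <<'E'
from h import *
s=st();_,xd,yd,kf,kz=door(None,s)
d=np.array([.4565,.1671])-kf;print("to pin case x,y mm",-d@xd*1e3,-d@yd*1e3)
p=snapshot("scene");save(p,"s6",(130,230,190,320))
p=snapshot("top");save(p,"t6",(130,230,150,290))
E
```

```text
clock: 9.05
tool_pos: [0.4066, 0.148, 0.1381]
eef_rot: [0.522, 0.853, 0.001, 0.0]
contact_force: [-0.7, 0.1, -3.1]
opening: 0.109
clock: 9.18
tool_pos: [0.4054, 0.1471, 0.138]
eef_rot: [0.522, 0.853, 0.0, 0.0]
contact_force: [0.0, -0.3, -1.7]
opening: 0.109
tcp [0.4054 0.1471 0.138 ] jaw 117.11 knuckle [0.4571 0.1668] kz 0.0563 F [ 0.  -0.3 -1.7] M [-0.03  0.03 -0.01] op 9.56 t 9.18
to pin case x,y mm -0.42450022126042736 0.541269430332364
```

View pics/s6.png

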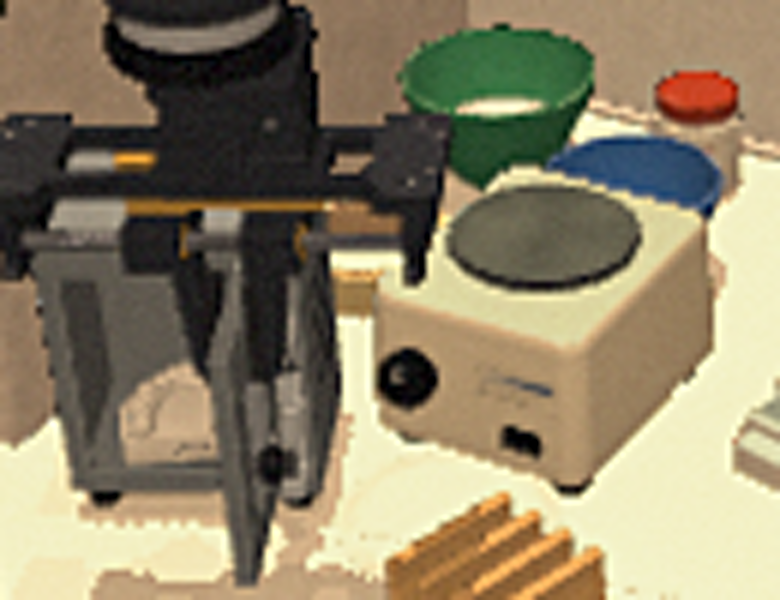

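View pics/t6.png

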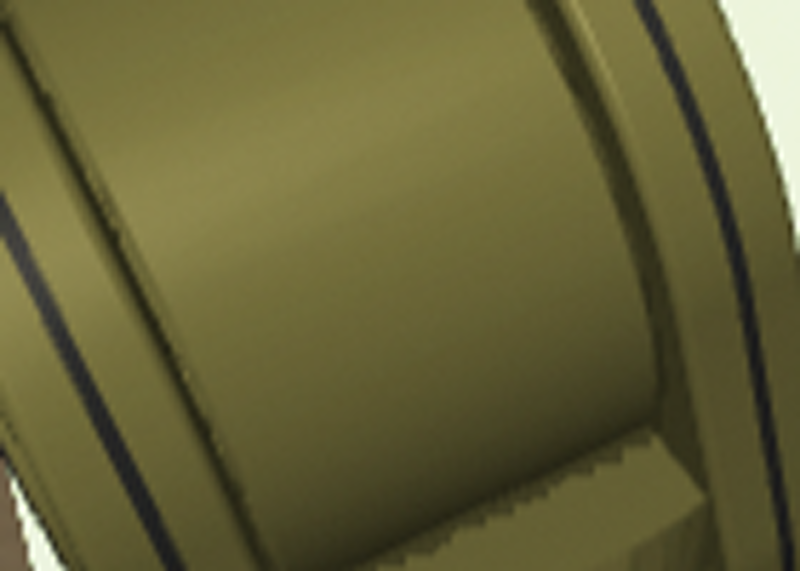

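The arm occludes the hinge from above, so I'll feel for the pins: lower in small steps and watch the vertical force. Pin tops are expected at kz ≈ 0.047.

```bash
python3 -m creep '[{"hand":0.0,"slide":[0.0005,-0.0004,0.004],"turn":0},{"hand":0.0,"slide":[0,0,0.002],"turn":0},{"hand":0.0,"slide":[0,0,0.001],"turn":0},{"hand":0.0,"slide":[0,0,0],"turn":0}]'
python3 -c "from h import *;st()"
python3 -m creep '[{"hand":0.0,"slide":[0,0,0.002],"turn":0},{"hand":0.0,"slide":[0,0,0.001],"turn":0},{"hand":0.0,"slide":[0,0,0.0],"turn":0}]'
python3 -c "from h import *;st()"
python3 -m creep '[{"hand":0.0,"slide":[0,0,0.001],"turn":0},{"hand":0.0,"slide":[0,0,0.0],"turn":0}]'
python3 -c "from h import *;st()"
```

```text
clock: 9.78
tool_pos: [0.4046, 0.1474, 0.1306]
eef_rot: [0.521, 0.853, -0.0, -0.0]
contact_force: [-0.1, -0.5, -2.8]
opening: 0.107
tcp [0.4046 0.1474 0.1306] jaw 117.15 knuckle [0.4562 0.1671] kz 0.0489 F [-0.1 -0.5 -2.8] M [ 0.05 -0.   -0.02] op 9.44 t 9.78
clock: 10.15
tool_pos: [0.4046, 0.1475, 0.1276]
eef_rot: [0.521, 0.853, 0.0, -0.0]
contact_force: [-0.0, 0.9, -3.0]
opening: 0.108
tcp [0.4046 0.1475 0.1276] jaw 117.15 knuckle [0.4563 0.1672] kz 0.0459 F [-0.   0.9 -3. ] M [ 0.14  0.02 -0.01] op 9.49 t 10.15
clock: 10.4
tool_pos: [0.4046, 0.1475, 0.1267]
eef_rot: [0.521, 0.853, 0.0, -0.0]
contact_force: [1.1, 0.7, -2.3]
opening: 0.107
tcp [0.4046 0.1475 0.1267] jaw 117.15 knuckle [0.4563 0.1672] kz 0.045 F [ 1.1  0.7 -2.3] M [0.14 0.03 0.03] op 9.42 t 10.4
```

```bash
for i in 1 ; do python3 -m creep '[{"hand":0.0,"slide":[0,0,0.001],"turn":0},{"hand":0.0,"slide":[0,0,0.0],"turn":0}]' >/dev/null;  python3 -c "from h import *;st()"; done; python3 -m creep '[{"hand":0.0,"slide":[0,0,0.001],"turn":0},{"hand":0.0,"slide":[0,0,0.0],"turn":0}]' >/dev/null;  python3 -c "from h import *;st()"
```

```text
tcp [0.4046 0.1475 0.1257] jaw 117.15 knuckle [0.4563 0.1672] kz 0.044 F [-0.   0.8 -2.7] M [0.19 0.02 0.07] op 9.33 t 10.65
tcp [0.4046 0.1474 0.1246] jaw 117.15 knuckle [0.4563 0.1672] kz 0.0429 F [-0.3  1.3 -3. ] M [ 0.17  0.05 -0.01] op 9.52 t 10.9
```

```bash
python3 -m creep '[{"hand":0.0,"slide":[0.0004,0,0],"turn":0},{"hand":0.0,"slide":[0,0,0.001],"turn":0},{"hand":0.0,"slide":[0,0,0.0],"turn":0}]' >/dev/null;  python3 -c "from h import *;st()"; python3 -m creep '[{"hand":0.0,"slide":[0.0004,0,0],"turn":0},{"hand":0.0,"slide":[0,0,0.001],"turn":0},{"hand":0.0,"slide":[0,0,0.001],"turn":0},{"hand":0.0,"slide":[0,0,0.0],"turn":0}]' >/dev/null;  python3 -c "from h import *;st()"
```

```text
tcp [0.4044 0.1476 0.1236] jaw 117.14 knuckle [0.4561 0.1674] kz 0.0419 F [-0.4  0.1 -2.6] M [0.09 0.07 0.04] op 9.61 t 11.28
tcp [0.4042 0.1481 0.1216] jaw 117.15 knuckle [0.4559 0.1678] kz 0.0399 F [-1.3 -0.1 -2.5] M [ 0.06  0.04 -0.01] op 8.97 t 11.78
```

```bash
python3 -m creep '[{"hand":0.0,"slide":[0,0.0002,0.001],"turn":0},{"hand":0.0,"slide":[0,0,0.001],"turn":0},{"hand":0.0,"slide":[0,0,0.001],"turn":0},{"hand":0.0,"slide":[0,0,0.0],"turn":0}]' >/dev/null;  python3 -c "from h import *;st()"; python3 -m creep '[{"hand":0.0,"slide":[0,0,0.001],"turn":0},{"hand":0.0,"slide":[0,0,0.001],"turn":0},{"hand":0.0,"slide":[0,0,0.0],"turn":0}]' >/dev/null;  python3 -c "from h import *;st()"
```

```text
tcp [0.4044 0.1482 0.1186] jaw 117.15 knuckle [0.4561 0.1679] kz 0.0369 F [-0.   0.1 -3. ] M [0.05 0.07 0.01] op 9.56 t 12.28
tcp [0.4044 0.1482 0.1166] jaw 117.14 knuckle [0.4561 0.1679] kz 0.0349 F [-0.2  0.  -2.5] M [0.07 0.01 0.03] op 9.55 t 12.65
```

```bash
python3 -m creep '[{"hand":0.0,"slide":[0,0,0.0005],"turn":0},{"hand":0.0,"slide":[0,0,0],"turn":0}]' >/dev/null;  python3 -c "from h import *;st()"; python3 -m creep '[{"hand":0.0,"slide":[0,0,0.0006],"turn":0},{"hand":0.0,"slide":[0,0,0.0],"turn":0}]' >/dev/null;  python3 -c "from h import *;st()"; python3 -m creep '[{"hand":0.0,"slide":[0,0,0.0005],"turn":0},{"hand":0.0,"slide":[0,0,0.0],"turn":0}]' >/dev/null;  python3 -c "from h import *;st()"
```

```text
tcp [0.4044 0.1482 0.1162] jaw 117.15 knuckle [0.4561 0.168 ] kz 0.0345 F [-0.2  0.3 -2.8] M [ 0.    0.07 -0.07] op 9.3 t 12.9
tcp [0.4045 0.1482 0.1156] jaw 117.15 knuckle [0.4562 0.168 ] kz 0.0339 F [-0.8 -0.  -2.6] M [ 0.06 -0.03  0.02] op 9.86 t 13.15
tcp [0.4045 0.1482 0.1153] jaw 117.14 knuckle [0.4561 0.1679] kz 0.0336 F [-1.8 -0.8  2. ] M [0.05 0.02 0.02] op 9.37 t 13.4
```

Fz rose by about 5 N at kz ≈ 0.0336, which is the expected home height, so the knuckles are seated. I'll release and lift off.

```bash
python3 -m creep '[{"hand":0.012,"slide":[0,0,-0.0004],"turn":0},{"hand":0.02,"slide":[0,0,0],"turn":0},{"hand":0.03,"slide":[0,0,0],"turn":0},{"hand":0.03,"slide":[0,0,0],"turn":0},{"hand":0.03,"slide":[0,0,0],"turn":0}]' >/dev/null;  python3 -c "from h import *;st()"; python3 -m creep '[{"hand":0.03,"slide":[0,0,-0.01],"turn":0},{"hand":0.03,"slide":[0,0,-0.02],"turn":0},{"hand":0.03,"slide":[0,0,-0.025],"turn":0},{"hand":0.03,"slide":[0,0,0],"turn":0}]'
python3 - <<'E'
from h import *
s=st();print(s["q"])
p=snapshot("scene");save(p,"s7",(130,250,180,340))
t=s["tool_pos"];w=cloud(p).reshape(-1,3)
D=np.c_[[-.89,-.4555],[.4555,-.89]];l=(w[:,:2]-[.4045,.1482])@D*1e3;z=w[:,2]*1e3
m=(abs(l[:,0])<42)&(abs(l[:,1])<9)&(z>10)&(z<150)
print("door z range",np.percentile(z[m],[0,1,99,100]),"y",np.median(l[m,1]))
E
```

```text
tcp [0.4044 0.1482 0.1155] jaw 117.14 knuckle [0.4561 0.1679] kz 0.0338 F [ 0.1 -0.8 -0.5] M [0.06 0.04 0.01] op 30.06 t 14.03
clock: 14.52
tool_pos: [0.4053, 0.1485, 0.1722]
eef_rot: [0.522, 0.853, 0.002, 0.001]
contact_force: [0.8, 1.0, -0.3]
opening: 0.341
tcp [0.4053 0.1485 0.1722] jaw 117.1 knuckle [0.457  0.1682] kz 0.0905 F [ 0.8  1.  -0.3] M [ 0.11 -0.02  0.  ] op 29.98 t 14.53
[-0.20794085  0.60633791 -0.38698948  2.20013534  0.55083491  0.42345696
  1.00310117]
door z range [ 19.17720032  20.96515547 141.69617871 143.18279923] y 4.655816719756008
```

View pics/s7.png

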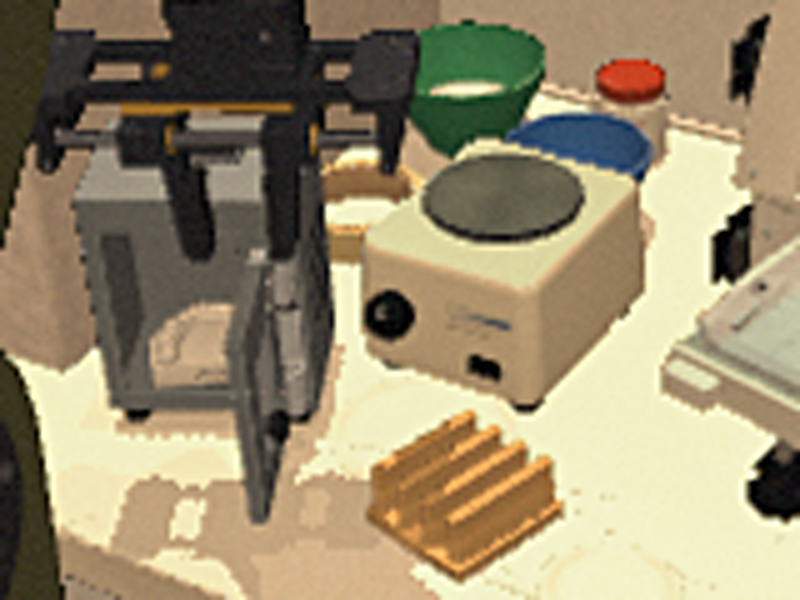

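The scene crop shows the door standing upright and open on its pins. Panel z runs from about 21 to 142 mm, as expected when home. Next I'll close the fingers, go round to the outer side, and push gently.

```bash
python3 -m creep '[{"hand":0.0,"slide":[-0.016,-0.008,0],"turn":0},{"hand":0.0,"slide":[-0.016,-0.007,0],"turn":0},{"hand":0.0,"slide":[0,0,0],"turn":0},{"hand":0.0,"slide":[0,0,0],"turn":0},{"hand":0.0,"slide":[0,0,0],"turn":0}]' 20
python3 -c "from h import *;st()"
python3 -m creep '[{"hand":0.0,"slide":[0,0,0.03],"turn":0},{"hand":0.0,"slide":[0,0,0.028],"turn":0},{"hand":0.0,"slide":[0,0,0],"turn":0},{"hand":0.0,"slide":[0,0,0],"turn":0}]' >/dev/null
cat >> h.py <<'E'
def rel():
    s=st();t=s["tool_pos"][:2]-np.array([.4561,.1679]);c=np.array([.8902,.4555]);cy=np.array([-.4555,.8902])
    print("TCP rel pin axis, case x,y mm",(t@c*1e3).round(1),(t@cy*1e3).round(1));return s
E
python3 -c "
from h import *
rel();p=snapshot('scene');save(p,'s8',(130,250,180,340))"
```

```text
clock: 15.2
tool_pos: [0.4057, 0.1138, 0.1704]
eef_rot: [0.521, 0.854, 0.0, -0.0]
contact_force: [0.1, 0.3, -0.7]
opening: 0.006
tcp [0.4057 0.1138 0.1704] jaw 117.22 knuckle [0.4573 0.1336] kz 0.0887 F [ 0.1  0.3 -0.7] M [ 0.   -0.05 -0.02] op 0.52 t 15.2
tcp [0.4058 0.1134 0.113 ] jaw 117.18 knuckle [0.4575 0.1332] kz 0.0313 F [-0.1 -0.6  0.2] M [ 0.07  0.   -0.03] op 0.4 t 15.7
TCP rel pin axis, case x,y mm -69.6 -25.6
```

View pics/s8.png

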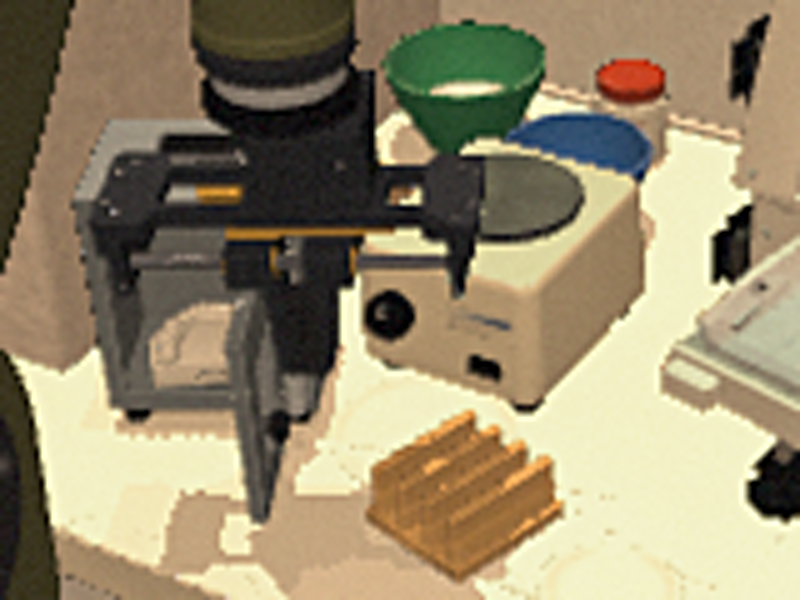

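Scene crop: the closed fingers are beside the outer face at about (300,350), near the door's upper part. I'll push along the arc at 5° per row.

```bash
python3 -m creep '[{"hand":0.0,"slide":[0.004,0,0],"turn":0},{"hand":0.0,"slide":[0.003,0,0],"turn":0},{"hand":0.0,"slide":[0.002,0,0],"turn":0},{"hand":0.0,"slide":[0,0,0],"turn":0}]' >/dev/null; python3 -c "from h import *;rel()"
python3 -m creep '[{"hand":0.0,"slide":[0.0061,-0.0012,0],"turn":5},{"hand":0.0,"slide":[0.0061,-0.0012,0],"turn":5},{"hand":0.0,"slide":[0.0061,-0.0012,0],"turn":5},{"hand":0.0,"slide":[0.0061,-0.0012,0],"turn":5},{"hand":0.0,"slide":[0.0061,-0.0012,0],"turn":5}]' >/dev/null; python3 -c "
from h import *
rel();p=snapshot('scene');save(p,'s9',(130,250,180,340))"
```

```text
tcp [0.4015 0.1211 0.1126] jaw 117.17 knuckle [0.4532 0.1409] kz 0.0309 F [-0.5 -0.2 -0.3] M [ 0.03 -0.01  0.02] op 0.5 t 16.25
TCP rel pin axis, case x,y mm -69.9 -16.8
tcp [0.3868 0.148  0.1125] jaw 91.97 knuckle [0.442  0.1439] kz 0.0308 F [ 0.3 -0.3 -0.4] M [ 0.02  0.04 -0.02] op 0.23 t 16.88
TCP rel pin axis, case x,y mm -70.7 13.9
```

View pics/s9.png

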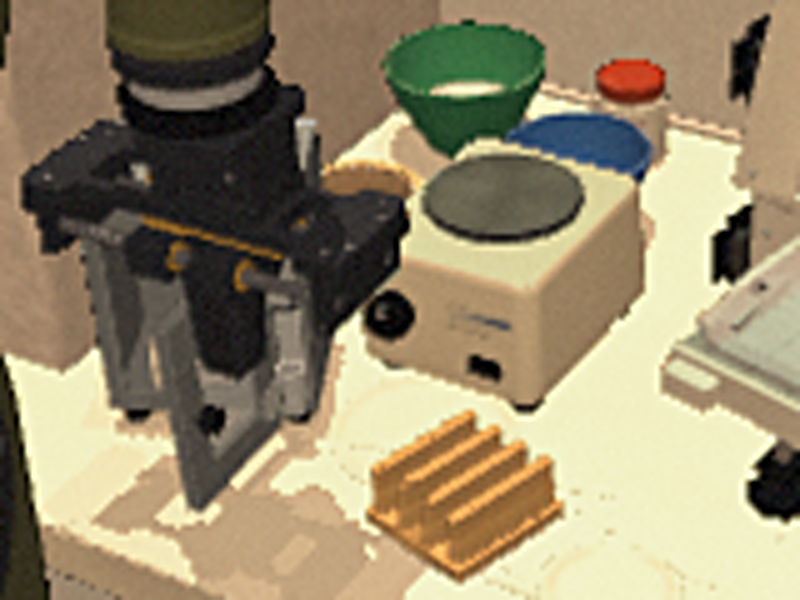

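The door is swinging with the fingers, now about 25° in. Continuing.

```bash
python3 -m creep '[{"hand":0.0,"slide":[0.0061,-0.0012,0],"turn":5},{"hand":0.0,"slide":[0.0061,-0.0012,0],"turn":5},{"hand":0.0,"slide":[0.0061,-0.0012,0],"turn":5},{"hand":0.0,"slide":[0.0061,-0.0012,0],"turn":5},{"hand":0.0,"slide":[0.0061,-0.0012,0],"turn":5}]' >/dev/null; python3 -c "from h import *;rel()"
python3 -m creep '[{"hand":0.0,"slide":[0.0061,-0.0012,0],"turn":5},{"hand":0.0,"slide":[0.0061,-0.0012,0],"turn":5},{"hand":0.0,"slide":[0.0061,-0.0012,0],"turn":5},{"hand":0.0,"slide":[0,0,0],"turn":0}]' >/dev/null; python3 -c "
from h import *
s=rel();print(s['q']);p=snapshot('scene');save(p,'s10',(130,250,180,340))"
```

```text
tcp [0.3851 0.1787 0.1125] jaw 67.05 knuckle [0.4334 0.1518] kz 0.0308 F [1.2 0.5 0.3] M [-0.06 -0.01  0.  ] op 0.41 t 17.55
TCP rel pin axis, case x,y mm -58.3 42.0
tcp [0.3908 0.1969 0.1125] jaw 52.27 knuckle [0.4306 0.1585] kz 0.0308 F [-0.3 -0.2  0.1] M [-0.04 -0.02  0.02] op 0.58 t 18.05
TCP rel pin axis, case x,y mm -44.9 55.6
[-0.55405598  0.72141638 -0.02905954  2.23603037  0.1044873   0.1849197
  0.23365244]
```

View pics/s10.png

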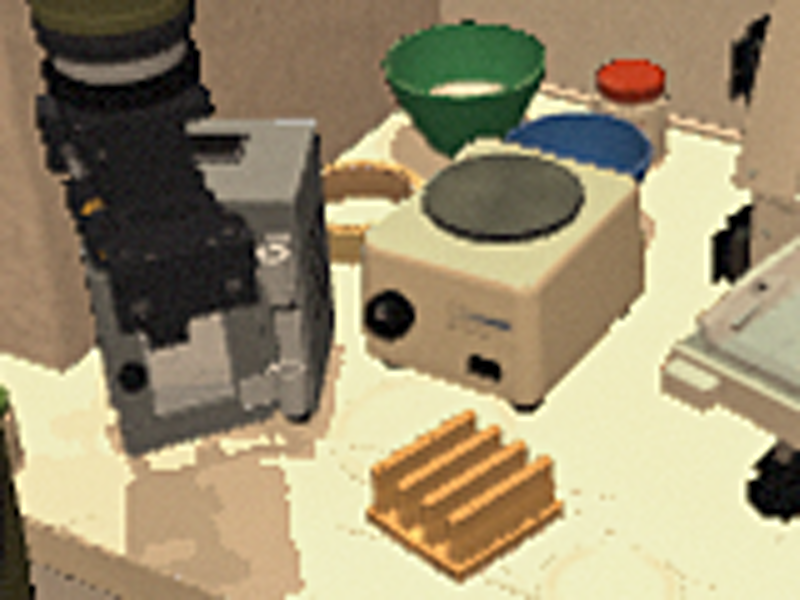

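```bash
python3 -m creep '[{"hand":0.0,"slide":[0.0061,-0.0012,0],"turn":5},{"hand":0.0,"slide":[0.0061,-0.0012,0],"turn":5},{"hand":0.0,"slide":[0.0061,-0.0012,0],"turn":5},{"hand":0.0,"slide":[0.0049,-0.001,0],"turn":4},{"hand":0.0,"slide":[0,0,0],"turn":0}]' >/dev/null; python3 -c "from h import *;rel()"
python3 -m creep '[{"hand":0.0,"slide":[0.0025,-0.0005,0],"turn":2},{"hand":0.0,"slide":[0,0,0],"turn":0}]' >/dev/null; python3 -c "
from h import *
rel()"
python3 -m creep '[{"hand":0.0,"slide":[0.0018,-0.0004,0],"turn":1.5},{"hand":0.0,"slide":[0,0,0],"turn":0}]' >/dev/null; python3 -c "
from h import *
rel();p=snapshot('scene');save(p,'s11',(130,250,180,340))"
```

```text
tcp [0.4037 0.216  0.1125] jaw 33.26 knuckle [0.4289 0.1668] kz 0.0308 F [-0.6 -0.2  0.8] M [-0.06  0.02  0.05] op 0.49 t 18.73
TCP rel pin axis, case x,y mm -24.7 66.7
tcp [0.4055 0.2179 0.1125] jaw 31.16 knuckle [0.4288 0.1677] kz 0.0308 F [-1.  -0.3 -1.1] M [-0.03  0.04  0.03] op 0.46 t 18.98
TCP rel pin axis, case x,y mm -22.3 67.5
tcp [0.407  0.2194 0.1125] jaw 29.63 knuckle [0.4289 0.1686] kz 0.0308 F [-0.3 -0.6 -0.3] M [-0.07  0.08 -0.07] op 0.27 t 19.23
TCP rel pin axis, case x,y mm -20.3 68.2
```

View pics/s11.png

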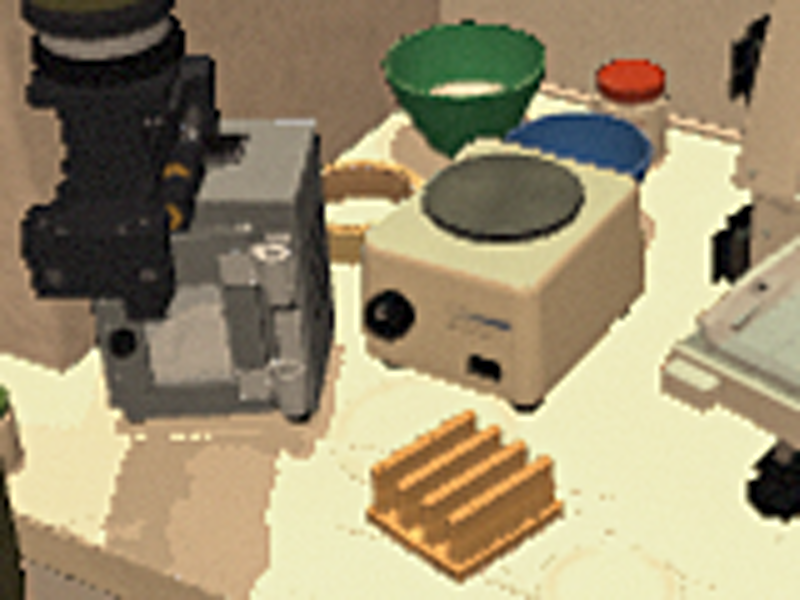

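```bash
python3 -m creep '[{"hand":0.0,"slide":[0.0018,-0.0004,0],"turn":1.5},{"hand":0.0,"slide":[0,0,0],"turn":0}]' >/dev/null; python3 -c "
from h import *
rel()"
python3 -m creep '[{"hand":0.0,"slide":[0.0012,-0.0002,0],"turn":1},{"hand":0.0,"slide":[0,0,0],"turn":0}]' >/dev/null; python3 -c "
from h import *
rel()"
python3 -m creep '[{"hand":0.0,"slide":[0.0006,0,0],"turn":0},{"hand":0.0,"slide":[0,0,0],"turn":0}]' >/dev/null; python3 -c "
from h import *
rel()"

```

```text
tcp [0.4083 0.2207 0.1125] jaw 28.12 knuckle [0.429  0.1693] kz 0.0308 F [ 0.5 -0.6 -0. ] M [-0.11  0.06 -0.02] op 0.24 t 19.52
TCP rel pin axis, case x,y mm -18.5 68.7
tcp [0.4092 0.2214 0.1125] jaw 27.14 knuckle [0.429  0.1697] kz 0.0308 F [ 0.3  0.7 -0.1] M [-0.09  0.05 -0.01] op 0.86 t 19.77
TCP rel pin axis, case x,y mm -17.4 69.0
tcp [0.4097 0.2216 0.1125] jaw 27.15 knuckle [0.4294 0.1699] kz 0.0308 F [-0.5 -0.5  0.4] M [-0.04  0.1  -0.02] op 0.56 t 20.02
TCP rel pin axis, case x,y mm -16.9 68.9
```

```bash
python3 -m creep '[{"hand":0.0,"slide":[0.0007,0,0],"turn":0},{"hand":0.0,"slide":[0,0,0],"turn":0}]' >/dev/null; python3 -c "
from h import *
rel()"
python3 -m creep '[{"hand":0.0,"slide":[0.0007,0,0],"turn":0},{"hand":0.0,"slide":[0,0,0],"turn":0}]' >/dev/null; python3 -c "
from h import *
rel()"

```

```text
tcp [0.4104 0.2219 0.1125] jaw 27.15 knuckle [0.4301 0.1702] kz 0.0308 F [0.  0.3 0.3] M [-0.02  0.12  0.11] op 0.43 t 20.27
TCP rel pin axis, case x,y mm -16.1 68.9
tcp [0.411  0.2222 0.1125] jaw 27.14 knuckle [0.4307 0.1705] kz 0.0308 F [-0.1  0.4  0.7] M [-0.09  0.06  0.02] op 0.49 t 20.52
TCP rel pin axis, case x,y mm -15.4 68.9
```

```bash
cat >> h.py <<'E'
def ang(p):
    w=cloud(p).reshape(-1,3);q=w[:,:2]-np.array([.4561,.1679]);X=q@[.8902,.4555]*1e3;Y=q@[-.4555,.8902]*1e3;z=w[:,2]*1e3
    m=(Y>14)&(Y<100)&(X>-30)&(X<20)&(z>24)&(z<50)
    q=np.c_[X,Y,z][m]; 
    for _ in range(3):
        f=np.polyfit(q[:,1],q[:,0],1);r=q[:,0]-np.polyval(f,q[:,1]);q=q[abs(r)<3]
    print("door outer face: case x at axis",f[1].round(2),"open deg",-np.degrees(np.arctan(f[0])).round(2),len(q),"Y",q[:,1].min(),q[:,1].max(),"rms",r.std())
E
python3 -c "
from h import *
p=snapshot('scene');ang(p);save(p,'s12',(140,220,190,290))"
```

```text
door outer face: case x at axis -0.62 open deg -0.26 182 Y 14.329360010404388 96.37227970778432 rms 1.3289096047167865
```

View pics/s12.png

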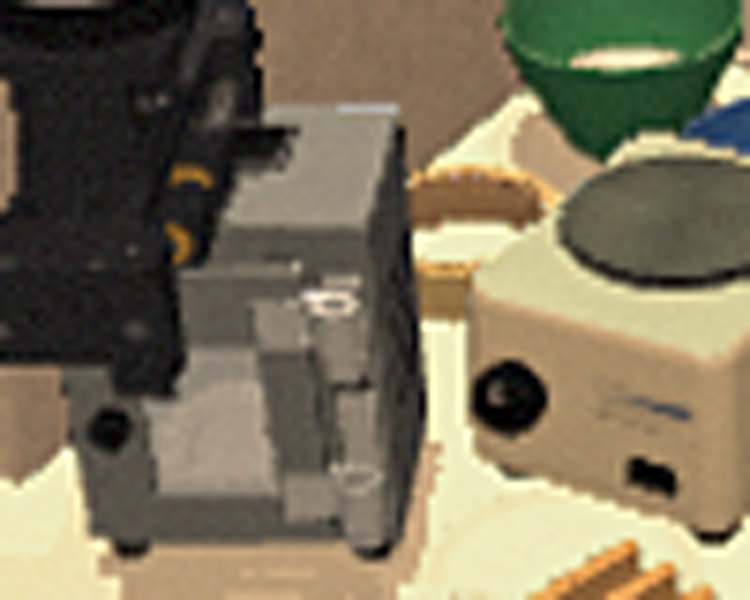

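```bash
python3 -m creep '[{"hand":0.0,"slide":[0.0007,0,0],"turn":0},{"hand":0.0,"slide":[0,0,0],"turn":0}]' >/dev/null; python3 -c "
from h import *
rel()"
python3 -m creep '[{"hand":0.0,"slide":[0.0007,0,0],"turn":0},{"hand":0.0,"slide":[0,0,0],"turn":0}]' >/dev/null; python3 -c "
from h import *
rel()"

```

```text
tcp [0.4116 0.2225 0.1125] jaw 27.14 knuckle [0.4313 0.1708] kz 0.0308 F [-0.7 -0.2  0.3] M [-0.04  0.05 -0.08] op 0.45 t 20.82
TCP rel pin axis, case x,y mm -14.7 68.9
tcp [0.412  0.2227 0.1125] jaw 27.14 knuckle [0.4318 0.171 ] kz 0.0308 F [-0.7 -0.5  0.1] M [-0.07  0.14  0.05] op 0.52 t 21.07
TCP rel pin axis, case x,y mm -14.3 68.9
```

```bash
python3 -m creep '[{"hand":0.0,"slide":[0.0005,0,0],"turn":0},{"hand":0.0,"slide":[0,0,0],"turn":0}]' >/dev/null; python3 -c "
from h import *
rel()"
python3 -m creep '[{"hand":0.0,"slide":[0.0005,0,0],"turn":0},{"hand":0.0,"slide":[0,0,0],"turn":0}]' >/dev/null; python3 -c "
from h import *
rel();p=snapshot('scene');ang(p)"

```

```text
tcp [0.412  0.2227 0.1125] jaw 27.15 knuckle [0.4318 0.1711] kz 0.0308 F [-1.4 -0.2 -0.1] M [-0.21  0.35  0.  ] op 0.38 t 21.32
TCP rel pin axis, case x,y mm -14.2 68.9
tcp [0.4122 0.2228 0.1125] jaw 27.14 knuckle [0.4319 0.1711] kz 0.0308 F [-3.7 -1.6  2.9] M [-0.32  0.67 -0.04] op 0.23 t 21.57
TCP rel pin axis, case x,y mm -14.1 68.9
door outer face: case x at axis -0.45 open deg -1.04 185 Y 14.153881065647923 96.75110795806518 rms 1.3981577738846955
```

The push force rose to about 4 N and the motion stopped, so the door is against its stop. Backing straight off, then up.

```bash
python3 -m creep '[{"hand":0.0,"slide":[-0.002,0,0],"turn":0},{"hand":0.0,"slide":[-0.008,0,0],"turn":0},{"hand":0.0,"slide":[-0.015,0,0],"turn":0},{"hand":0.0,"slide":[-0.015,0,-0.02],"turn":0},{"hand":0.0,"slide":[0,0,-0.05],"turn":0}]' >/dev/null
python3 -m creep '[{"hand":0.0,"slide":[0,0,-0.06],"turn":0},{"hand":0.0,"slide":[0,0.05,-0.03],"turn":0},{"hand":0.0,"slide":[0,0.05,0],"turn":0},{"hand":0.0,"slide":[0,0.05,0],"turn":0},{"hand":0.0,"slide":[0,0,0],"turn":0}]'
python3 - <<'E'
from h import *
s=rel()
p=snapshot("scene");ang(p);save(p,"s13",(100,320,140,420));save(p,"s13z",(140,220,190,290))
p=snapshot("top");ang(p);save(p,"t13",(120,300,130,370))
E
```

```text
clock: 22.88
tool_pos: [0.4477, 0.0676, 0.2728]
eef_rot: [0.973, 0.231, 0.001, 0.001]
contact_force: [-0.8, 0.4, -0.3]
opening: 0.003
tcp [0.4477 0.0676 0.2728] jaw 26.67 knuckle [0.4671 0.0157] kz 0.1911 F [-0.8  0.4 -0.3] M [-0.09  0.06 -0.03] op 0.31 t 22.88
TCP rel pin axis, case x,y mm -53.1 -85.5
door outer face: case x at axis -0.61 open deg -0.09 182 Y 14.03721912002153 96.91287726604844 rms 1.4395290819852133Traceback (most recent call last):
  File "<stdin>", line 4, in <module>
  File "h.py", line 38, in ang
    f=np.polyfit(q[:,1],q[:,0],1);r=q[:,0]-np.polyval(f,q[:,1]);q=q[abs(r)<3]
    raise TypeError("expected non-empty vector for x")
TypeError: expected non-empty vector for x
```

View pics/s13.png

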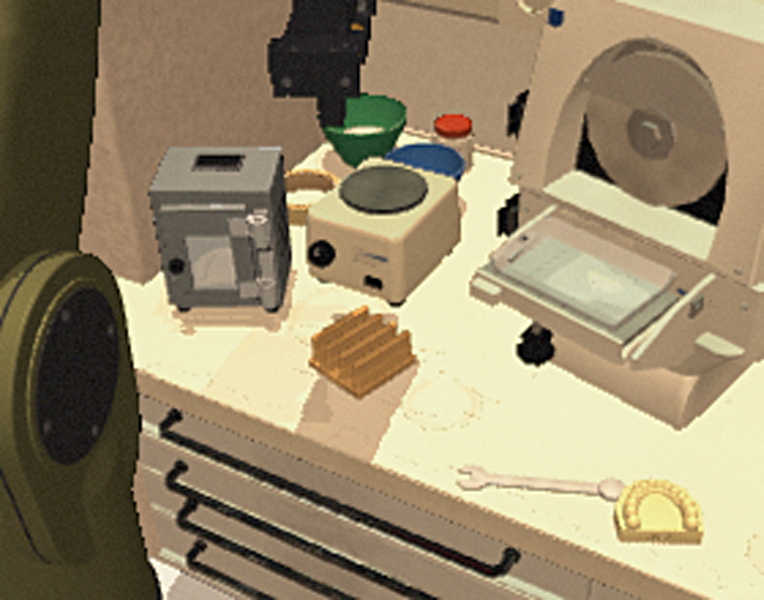

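View pics/s13z.png

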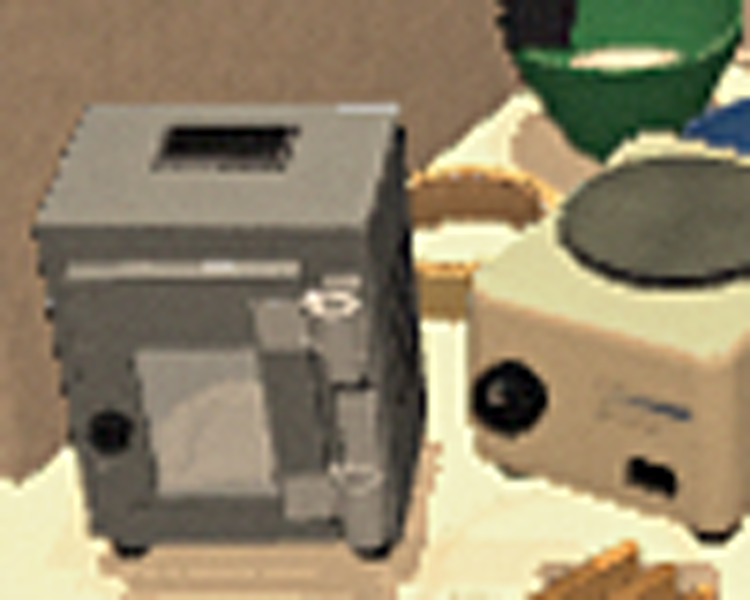

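The zoomed scene picture shows the door flat in the case front. Its knob is at (110,432), both knuckles sit on the leaf at (335,300) and (355,475), and the cast shows through the window. The scene depth fit gives about 0° open. The arm is well clear, so I'll hand in.

```bash
python3 - <<'E'
from h import *
p=snapshot("scene");w=cloud(p).reshape(-1,3);q=w[:,:2]-np.array([.4561,.1679]);X=q@[.8902,.4555]*1e3;Y=q@[-.4555,.8902]*1e3;z=w[:,2]*1e3
m=(Y>14)&(Y<97)&(X>-7)&(X<8)&(z>10)&(z<150);print("panel z",np.percentile(z[m],[0,1,99,100]))
print(get_state()["qd"].round(3)); finish_job()
E
```

```text
panel z [ 19.38368003  21.06381535 141.12466901 142.32429978]
[-0.019 -0.001 -0.008  0.003  0.003  0.004  0.002]
the job is handed in; nothing more can be done
```

The door is hung on both hinge pins, swung shut and released, and the job is handed in at about 23 s of the 67 s allowed.

- **Hanging:** I pinched the top rail, lifted the door out of the rack and turned it to stand open square. I then lowered it in small steps, easing about 1 mm sideways when it touched a pin. It seated with roughly 5 N at the expected height.
- **Closing:** I let go with the door open and pushed it round with closed fingers in small steps. It met its stop at about 4 N, and I backed off and raised the arm clear.

**Last checks:**
- The scene depth image shows the panel from about 21 to 142 mm high (22 to 142 mm expected when home).
- The door angle is within about 1° of shut. One fit taken while I was still pushing read −1.0°; after I backed off it read −0.1°.
- The picture shows the knuckles on the leaf and the cast upright behind the window. The rack, spanner and yellow cast looked undisturbed.

**Not checked:**
- The last top-camera check failed because my fit found no usable points there, so the shut position rests on the scene camera and the felt stop.
- The jar was hidden from the scene camera in the last picture. It was visible while the door was closing, and nothing came near it.

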